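# Unhook the keyhole-hung caddy and stand it in the steel tray

### The job

The green caddy hangs on its stand by two keyhole slots that are hidden inside its back: slide it sideways to the robot's right until the slots' wide ends are over the studs, then draw it straight off toward the robot. Stand it upright inside the steel tray, its length along the tray's, bringing it down onto the tray's floor before letting go, and leave the yellow-lidded cup and the beaker where they are.

Things in the scene. Friction and masses are not known exactly. Their poses are not given: they have to be found in the camera images.
- caddy: Green plastic caddy, loose, 0.2 to 0.45 kg: 60 deep (x) x 144 wide (y) x 175 mm high with its white tab. Origin: centre of the underside; z up, +x into its back (away from the robot as it hangs), +y to the robot's left. Hollow back x = 12 to 30 mm, 130 mm high; a shelf with 26 mm lip reaches forward to x = -30 mm. Hangs level, underside about 46 mm above the worktop.
- caddy_tab (a point): Grip point in the middle of the caddy's upright white tab, at x = 21, y = 0, z = 155 mm in the caddy's frame. The tab is 12 mm thick (x), 44 mm wide (y) and rises from the caddy's top at z = 130 to 175 mm; pinch it from above, across its thickness.
- caddy_window (a point): Centre (x = 30, y = 51, z = 100 mm in the caddy) of one of two equal 26 x 26 mm windows in the caddy's 5 mm rear wall (hidden); the other is at y = -24 mm. From each a slot 11 mm high runs 27 mm to -y; the studs start in the slots, 20 to 34 mm short of the window centres. 18 mm stud heads pass only within 4 mm of centre: then draw the caddy along -x by over 13 mm.
- caddy_stop (a point): Far (+y) side of that window (x = 30, y = 64, z = 100 mm in the caddy). Slide the caddy to its -y (robot's right) at constant height: 29 to 43 mm from the start, the 8 mm stud shanks strike this side, a hard stop that can be felt. Going 9 mm back (+y) from the stop centres the studs in the windows.
- stand: Fixed grey stand: base 75 x 190 x 8 mm, panel 190 wide, 12 thick, 166 mm high. Origin: on the worktop under the middle of the panel's front face; +x away from the robot, through the panel, +y to the robot's left, z up. The caddy's back lies against the panel, with its axes along the stand's. Raising the caddy by 1.5 mm takes its weight off the studs, so it slides freely.
- stud_level (a point): Middle of the panel's front face at stud height, 147 mm above the worktop. Two level studs 75 mm apart stick out to -x: shank 8 mm, head 18 mm across and 4 mm thick, 7.5 mm clear of the panel. They sit on a bar whose middle is up to 15 mm left or right of this point; where is not told and the caddy hides it, so feel for the stop.
- tray: Open steel instrument tray, loose, 113 (x) x 203 (y) x 28 mm; inside 96 x 186 mm, floor 2 mm above its underside. Origin: centre of its underside, y along its length.
- cup: White cup with a yellow lid, loose, 66 mm across, 68 mm high, origin at the centre of its underside. Leave it alone.
- beaker: Small clear beaker, loose, 52 mm across, 68 mm high, origin at the centre of its underside. Leave it alone.

How it is judged:
By the outcome, as a careful person would: the job done as asked, in the order asked, and still so for the second after the job is handed in, with the robot touching nothing.
It also fails if it takes over 45 s, if anything falls off the work surface, if the arm or the gripper's body presses on something with over 40 N, if the wrist force passes 120 N, or if a joint passes its speed limit or range.

### The arm

A 6-joint arm with a two-finger parallel gripper is mounted at the origin on a cart in front of the work surface, level with it; the furniture and walls round the work are solid. World frame = base frame: x ahead of the robot, y to its left, z up, the work surface at z = 0. Lengths are in m, angles in rad, forces in N, time in s.
With the tool pointing down it reaches from about 0.35 to 0.775 m from the base axis. Payload 7.3 kg.
Tool frame: the origin (TCP) lies at the very end of the fingers, on their centre line; the grasp point (between the pads) lies 19 mm behind it; z points along the fingers, y is the line along which they close (so a half turn about z gives the same grasp; the last joint's range is limited). The gripper opens to 92 mm and grips with 3 to 60 N. Pads are 19 mm wide; open, the fingers measure 130 mm over their backs; the gripper's body (75 mm by 190 mm) begins 47 mm behind the grasp point.
Start: joints at [-0.146, 0.342, 1.524, -0, 1.275, -0.146], TCP at [0.525, 0, 0.227] pointing down, gripper open.
Joint ranges: [-2.53, 2.53], [-0.77, 2.02], [0.04, 2.7], [-1, 4.14], [0.28, 2.66], [-3.11, 3.11]. Speed limits (rad/s): [2.57, 2.57, 3.14, 3.14, 3.14, 3.14].

### API

Orientations are given as [roll, pitch, yaw] about the fixed x, y, z axes, in that order (R = Rz(yaw) Ry(pitch) Rx(roll)).
In Python, from cell import robot gives the robot as it stands. The module is installed in compiled form; this text tells all that it offers.
- The arm moves only by the tool arm_command, never from a script. Its argument "moves" is a list of rows, each a list of 3 entries, a list of its own where there are three numbers: the shift along the tool's x, y, z in m, then the turn, a rotation vector about the tool's x, y, z in rad, then the finger opening in m, from 0 to 0.0918. In form: [[[dx, dy, dz], [ax, ay, az], claw], ...]. A call has exactly 5 rows; each row is the pose to reach, as a shift and turn from the pose commanded when the call began, along the tool's axes at that moment; what a row does not reach only later rows make up. A row lasts 1/10 s, in which the tool goes at most 50 mm and 8.59 degrees, less where a joint would pass 70% of its speed; a pose out of reach is approached as far as the arm can. A call with a gripper value outside its range is refused whole. The fingers move at their own pace and stop on an object; "squeeze" is the grip in N (left out, the last holds). Time passes only in rows, so rows that repeat a pose let the fingers close, or fill a call up. It gives the time, the measured TCP pose, the force, the opening and the grip force at its end, in the units of the state.
- robot.observe(): the state, without advancing time (a new reading comes with each control period).
- robot.read_camera(name): name is "scene" or "side" or "wrist"; returns the picture (420x560x3 uint8, red, green, blue); there is no depth.
- robot.camera_model(name): a dict with "fx", "fy", "cx", "cy" (pixels), "R" (3x3) and "t" (3): a world point X has camera coordinates R X + t. Camera axes: x right, y down, z forward; pixel columns grow to the right and rows downward; lengths in m; the calibration is good to about 2 mm. The wrist camera is an equidistant fisheye: a pixel r from the principal point sees the ray r / f radians off the axis. A picture is of the moment at which its call begins: read the wrist's pose just before it. camera_model takes no time and is no camera call; for the wrist camera it gives the pose at the moment of the call.
- robot.hand_in(): hands the job in; it is judged then, once.
The state is a dict: "time": time; "qpos": joint angles; "qvel": joint speeds; "joint_efforts": joint torques, N m; "tool_pos": TCP position; "tool_rot": TCP orientation; "contact_force": force on the tool from outside, world axes, zero at the start; "torque": the same for the moment, N m; "opening": finger opening in m; "grip_force": force on a finger pad.
Only numpy, scipy, OpenCV 4.12 (cv2) and the standard library are available. Lean on these libraries where they do the work, as an engineer would, in place of code of your own. Each camera call takes 0.05 s, during which the arm holds its last target. There are 200 camera calls.

## Working session

There is one attempt and no reset: what is moved stays moved. The work goes in short steps, Python scripts to look and compute and a tool call to move; the robot and the scene stay as the last step left them, time stands still between calls to the robot, and variables do not carry over. Pictures are saved under pics/ and viewed, at most 10 in all, crops included, and the job is handed in when it is done.

Besides the shell and the picture viewer there is one more tool, called after "Request:" as a command line: name --argument value ..., lists and objects as JSON in quotes. arm_command: Moves the arm, as the interface text tells. Its arguments: {"type":"object","properties":{"moves":{"type":"array"},"squeeze":{"type":"number"}},"required":["moves"]}

```bash
mkdir -p pics; python3 - <<'E'
from cell import robot
import cv2,numpy as np
for n in("scene","side"):
    cv2.imwrite(f"pics/{n}0.png",cv2.resize(robot.read_camera(n),None,fx=1.4,fy=1.4)[:,:,::-1])
    print(n,robot.camera_model(n))
s=robot.observe();print(s)
E
```

```text
scene {'fx': 528.0989253579731, 'fy': 528.0989253579731, 'cx': 269.63283718892717, 'cy': 202.90964467989613, 'R': array([[ 0.16486418, -0.9862608 , -0.01046107],
       [-0.62733334, -0.0966694 , -0.77272757],
       [ 0.76109965,  0.13395767, -0.63465161]]), 't': array([-0.13884046,  0.48976534,  0.58004348])}
side {'fx': 495.52258381897695, 'fy': 495.52258381897695, 'cx': 275.85409199450015, 'cy': 216.62872629137243, 'R': array([[ 0.99571844, -0.09233415,  0.00438086],
       [-0.05440274, -0.62366926, -0.77979292],
       [ 0.07473372,  0.77621586, -0.62602222]]), 't': array([-0.61088425,  0.13759754,  0.97944395])}
{'time': 0.1, 'qpos': array([-1.45990441e-01,  3.42662163e-01,  1.52490403e+00,  1.72445756e-05,
        1.27536861e+00, -1.46018738e-01]), 'qvel': array([ 1.82722522e-03, -1.77885477e-03, -3.06011095e-03,  8.74256795e-04,
       -1.90065355e-03,  3.26097800e-05]), 'joint_efforts': array([ 1.49919495e-03, -4.32001984e+01, -2.44694173e+01,  7.19219679e-02,
        5.25739230e-02, -9.79429342e-05]), 'tool_pos': array([5.24655397e-01, 8.32502356e-05, 2.26115808e-01]), 'tool_rot': array([-3.14026718e+00, -2.11598714e-04,  1.57081945e+00]), 'contact_force': array([-0.38722646, -0.18697384, -0.34371581]), 'torque': array([-0.00903734, -0.00926049,  0.05643926]), 'grip_force': 0.0, 'opening': 0.091964367119582}
```

View pics/scene0.png

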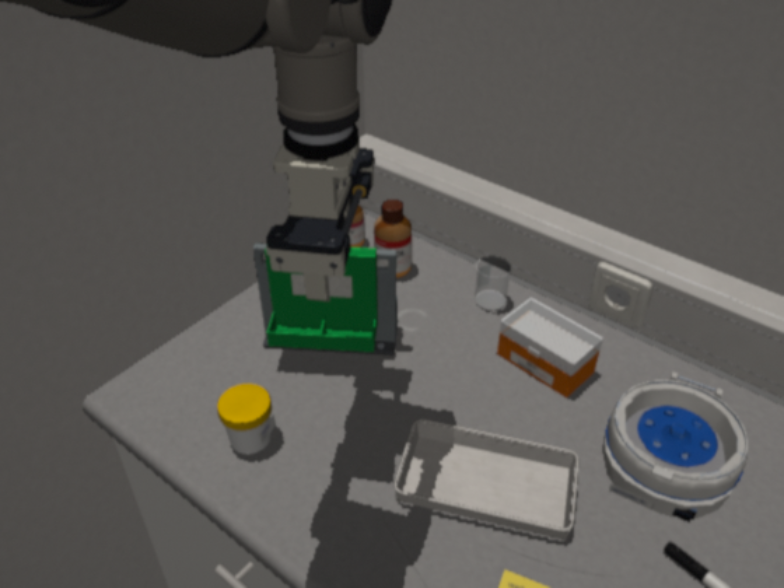

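View pics/side0.png

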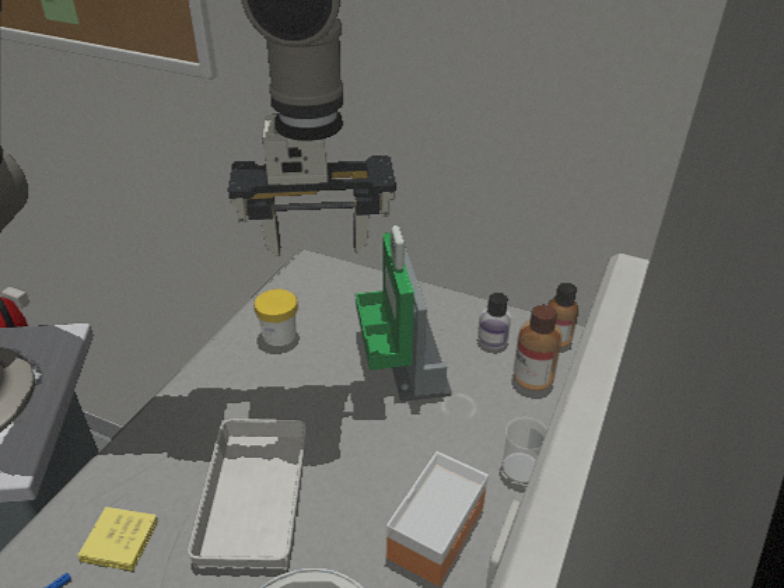

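```bash
python3 - <<'E'
from cell import robot
import cv2,numpy as np
a=robot.read_camera("side")[150:290,240:335]
b=robot.read_camera("scene")[160:260,175:295]
w=robot.read_camera("wrist"); 
f=lambda i,k:cv2.resize(i,None,fx=k,fy=k,interpolation=cv2.INTER_CUBIC)
A=f(a,4);B=f(b,3.3)
c=np.zeros((560,800,3),np.uint8);c[:,:380]=A;c[:B.shape[0],390:390+B.shape[1]]=B
cv2.imwrite("pics/c1.png",c[:,:,::-1]);cv2.imwrite("pics/w1.png",f(w,1.4)[:,:,::-1])
print(robot.camera_model("wrist"))
E
```

```text
{'fx': 325.19226210127806, 'fy': 325.19226210127806, 'cx': 282.49890416936813, 'cy': 205.20257579449822, 'R': array([[ 9.99999994e-01,  2.40217396e-05,  1.06089015e-04],
       [-9.97885109e-06, -9.50937840e-01,  3.09382004e-01],
       [ 1.08315953e-04, -3.09382003e-01, -9.50937834e-01]]), 't': array([-0.52646968, -0.03786335,  0.39090414])}
```

View pics/c1.png

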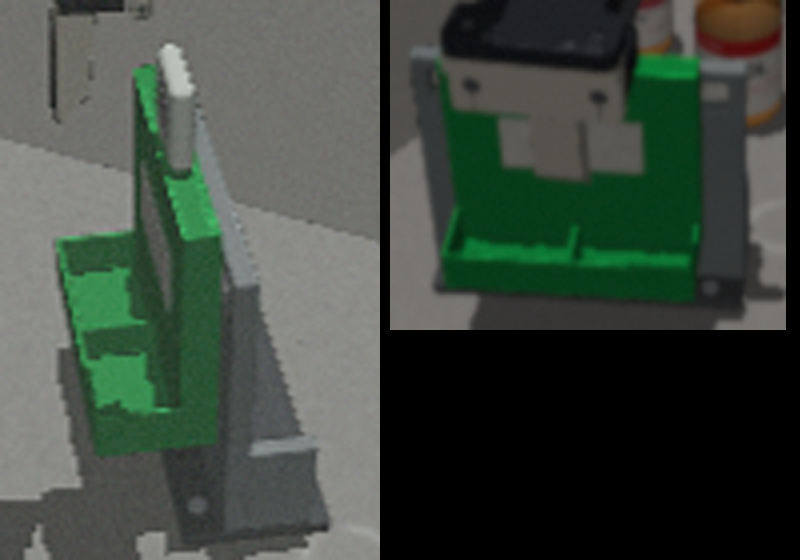

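View pics/w1.png

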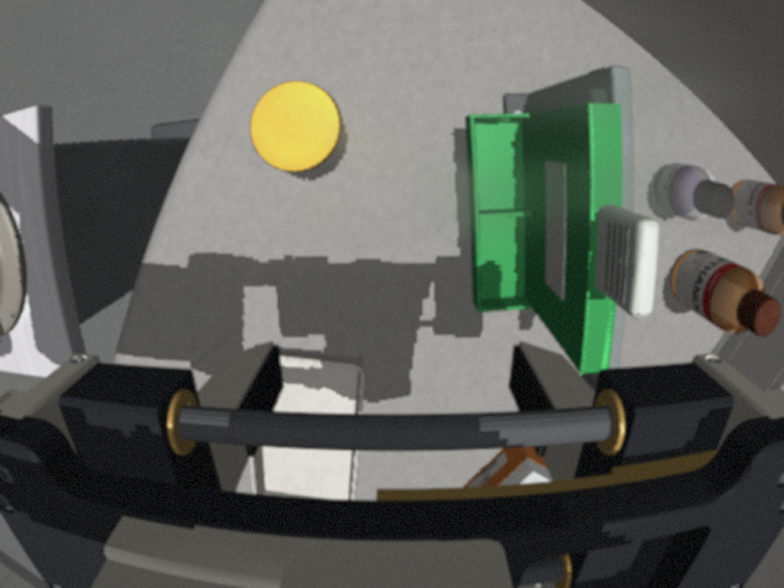

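```bash
cat > h.py <<'E'
from cell import robot
import numpy as np
def ray(n,u,v,z,m=None):
    m=m or robot.camera_model(n);R,t=np.array(m['R']),np.array(m['t'])
    d=np.array([(u-m['cx'])/m['fx'],(v-m['cy'])/m['fy'],1.])
    if n=="wrist":
        r=np.hypot(d[0],d[1]);d=np.array([d[0]/r*np.sin(r),d[1]/r*np.sin(r),np.cos(r)])
    c=-R.T@t;d=R.T@d
    return (c+d*(z-c[2])/d[2]).round(4)
E
python3 - <<'E'
from h import *
def p(l,n,u,v,z):print(l,n,ray(n,u,v,z))
W=lambda l,u,v,z:p(l,"wrist",u/1.4,v/1.4,z)
W("tab top front L",633,209,.221);W("tab back L",657,221,.221);W("tab front R",640,314,.221);W("tab back R",655,308,.221)
W("top front L",590,104,.176);W("top front R",583,371,.176);W("top rear L",620,104,.176);W("top rear R",610,371,.176)
W("lip L",470,117,.072);W("lip R",475,308,.072)
W("cup",296,126,.068)
S=lambda l,u,v,z:p(l,"side",u/4+240,v/4+150,z)
S("top rear R",220,237,.176);S("top front R",180,237,.176);S("top front L",135,70,.176);S("tab R",183,98,.221);S("lip bot R",97,455,.046);S("bot rear R",218,443,.046)
C=lambda l,u,v,z:p(l,"scene",(u-390)/3.3+175,v/3.3+160,z)
C("bot L",443,290,.046);C("bot R",695,300,.046);C("top rear R",700,58,.176)
for q in((415,424),(578,455),(572,537),(398,495)):p("tray","scene",q[0]/1.4,q[1]/1.4,.028)
for q in((226,422),(305,422),(288,567),(193,560)):p("tray","side",q[0]/1.4,q[1]/1.4,.028)
p("cup","side",276/1.4,306/1.4,.068);
E
```

```text
tab top front L wrist [0.62   0.0645 0.221 ]
tab back L wrist [0.6323 0.0603 0.221 ]
tab front R wrist [0.6305 0.0201 0.221 ]
tab back R wrist [0.6379 0.0227 0.221 ]
top front L wrist [0.6184 0.1086 0.176 ]
top front R wrist [ 0.6296 -0.031   0.176 ]
top rear L wrist [0.6349 0.1106 0.176 ]
top rear R wrist [ 0.6469 -0.032   0.176 ]
lip L wrist [0.5768 0.1045 0.072 ]
lip R wrist [ 0.5852 -0.0325  0.072 ]
cup wrist [0.4579 0.0993 0.068 ]
top rear R side [ 0.6441 -0.0344  0.176 ]
top front R side [ 0.6262 -0.0328  0.176 ]
top front L side [0.6182 0.1051 0.176 ]
tab R side [0.6316 0.0115 0.221 ]
lip bot R side [ 0.5873 -0.0356  0.046 ]
bot rear R side [ 0.6471 -0.0324  0.046 ]
bot L scene [0.572  0.1053 0.046 ]
bot R scene [ 0.5864 -0.039   0.046 ]
top rear R scene [ 0.642  -0.0341  0.176 ]
tray scene [ 0.4859 -0.1071  0.028 ]
tray scene [ 0.4693 -0.3043  0.028 ]
tray scene [ 0.3578 -0.2934  0.028 ]
tray scene [ 0.3805 -0.101   0.028 ]
tray side [ 0.3922 -0.0994  0.028 ]
tray side [ 0.4958 -0.1086  0.028 ]
tray side [ 0.4771 -0.315   0.028 ]
tray side [ 0.3735 -0.2973  0.028 ]
cup side [0.4555 0.0893 0.068 ]
```

Request:
arm_command --moves '[[[0,0,-0.03],[0,0,0],0.0918],[[0.012,0.035,-0.03],[0,0,-0.075],0.0918],[[0.025,0.07,-0.03],[0,0,-0.075],0.0918],[[0.038,0.106,-0.03],[0,0,-0.075],0.0918],[[0.038,0.106,-0.03],[0,0,-0.075],0.0918]]' --squeeze 20

```text
time: 0.75
tool_pos: [0.6337, 0.0394, 0.2546]
tool_rot: [-3.141, -0.001, 1.647]
contact_force: [-1.5, 0.3, -0.4]
opening: 0.0918
grip_force: 0.0
```

```bash
python3 - <<'E'
from cell import robot
import cv2,numpy as np
s=robot.observe();print(s['tool_pos'],s['tool_rot'])
m=robot.camera_model("wrist");w=robot.read_camera("wrist")
np.save("m.npy",m,allow_pickle=True)
cv2.imwrite("pics/w2.png",cv2.resize(w,None,fx=1.4,fy=1.4,interpolation=cv2.INTER_CUBIC)[:,:,::-1])
E
```

```text
[0.63370082 0.03939159 0.25455831] [-3.14089274e+00 -7.17047224e-04  1.64718162e+00]
```

View pics/w2.png

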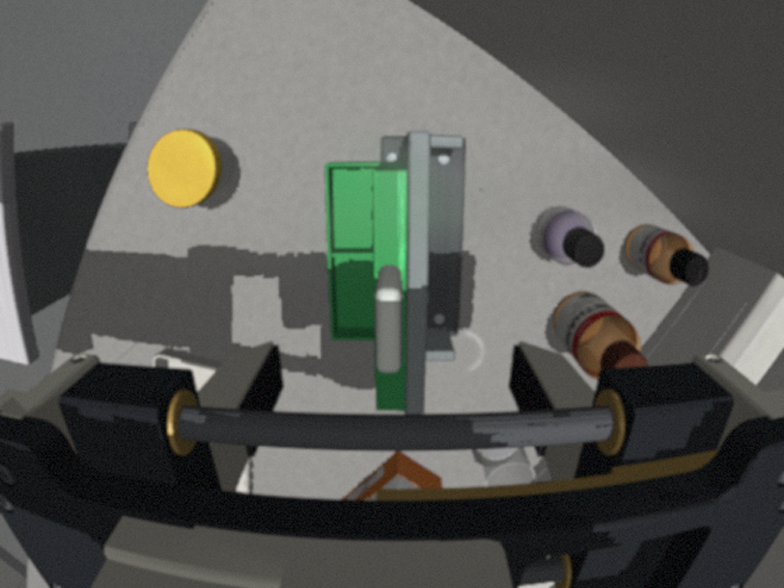

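```bash
python3 - <<'E'
from h import *
m=np.load("m.npy",allow_pickle=True).item()
for l,u,v,z in(("tabL",389,292,.221),("tabR",389,372,.221),("topFL",374,170,.176),("topFR",376,408,.176),("topRL",407,170,.176),("topRR",404,408,.176),("panelL",429,132,.166),("panelR",424,412,.166),("lipL",326,164,.072),("lipR",332,339,.072),("cup",182,168,.068)):
    print(l,ray("wrist",u/1.4,v/1.4,z,m))
E
```

```text
tabL [0.6309 0.0598 0.221 ]
tabR [0.6338 0.0199 0.221 ]
topFL [0.6189 0.1099 0.176 ]
topFR [ 0.6288 -0.0307  0.176 ]
topRL [0.6358 0.1112 0.176 ]
topRR [ 0.6458 -0.0293  0.176 ]
panelL [0.6461 0.1321 0.166 ]
panelR [ 0.6596 -0.038   0.166 ]
lipL [0.5785 0.1061 0.072 ]
lipR [ 0.5886 -0.0347  0.072 ]
cup [0.4585 0.1002 0.068 ]
```

Request:
arm_command --moves '[[[0,-0.0015,0.025],[0,0,0.004],0.0918],[[0,-0.0015,0.05],[0,0,0.004],0.0918],[[0,-0.0015,0.064],[0,0,0.004],0.0918],[[0,-0.0015,0.072],[0,0,0.004],0.0918],[[0,-0.0015,0.072],[0,0,0.004],0.0918]]'

```text
time: 1.3
tool_pos: [0.6285, 0.0376, 0.1841]
tool_rot: [-3.14, -0.0, 1.641]
contact_force: [-0.1, 0.3, -0.2]
opening: 0.0917
grip_force: 0.0
```

Request:
arm_command --moves '[[[0,0,0],[0,0,0],0.03],[[0,0,0],[0,0,0],0.02],[[0,0,0],[0,0,0],0.005],[[0,0,0],[0,0,0],0.005],[[0,0,0],[0,0,0],0.005]]' --squeeze 30

```text
time: 1.8
tool_pos: [0.6296, 0.0379, 0.185]
tool_rot: [3.141, 0.0, 1.642]
contact_force: [0.2, -0.8, 0.1]
opening: 0.0564
grip_force: 0.0
```

Request:
arm_command --moves '[[[0,0,0],[0,0,0],0.005],[[0,0,0],[0,0,0],0.005],[[0,0,0],[0,0,0],0.005],[[0,0,0],[0,0,0],0.005],[[0,0,0],[0,0,0],0.005]]' --squeeze 40

```text
time: 2.3
tool_pos: [0.6295, 0.0379, 0.1847]
tool_rot: [3.142, 0.0, 1.642]
contact_force: [-0.2, -0.2, 0.6]
opening: 0.0165
grip_force: 0.0
```

Request:
arm_command --moves '[[[0,0.002,0],[0,0,0],0.016],[[0,0.002,0],[0,0,0],0.005],[[0,0.002,0],[0,0,0],0.005],[[0,0.002,0],[0,0,0],0.005],[[0,0.002,0],[0,0,0],0.005]]' --squeeze 40

```text
time: 2.8
tool_pos: [0.6311, 0.038, 0.1846]
tool_rot: [-3.141, 0.0, 1.642]
contact_force: [-2.7, -0.5, 0.7]
opening: 0.0115
grip_force: 40.0
```

Request:
arm_command --moves '[[[0,0,-0.0005],[0,0,0],0.005],[[0,0,-0.001],[0,0,0],0.005],[[0,0,-0.0015],[0,0,0],0.005],[[0,0,-0.0015],[0,0,0],0.005],[[0,0,-0.0015],[0,0,0],0.005]]'

```text
time: 3.3
tool_pos: [0.6311, 0.0381, 0.1858]
tool_rot: [-3.14, -0.0, 1.642]
contact_force: [-3.9, -0.7, -4.0]
opening: 0.0121
grip_force: 40.0
```

Request:
arm_command --moves '[[[-0.003,-0.0007,-0.0002],[0,0,0],0.005],[[-0.007,-0.0007,-0.0002],[0,0,0],0.005],[[-0.012,-0.0007,-0.0002],[0,0,0],0.005],[[-0.017,-0.0007,-0.0002],[0,0,0],0.005],[[-0.02,-0.0007,-0.0002],[0,0,0],0.005]]'

```text
time: 3.8
tool_pos: [0.6325, 0.0172, 0.1866]
tool_rot: [3.141, 0.0, 1.641]
contact_force: [-0.7, 0.7, -2.6]
opening: 0.0118
grip_force: 40.0
```

Request:
arm_command --moves '[[[-0.001,0,0],[0,0,0],0.005],[[-0.002,0,0],[0,0,0],0.005],[[-0.003,0,0],[0,0,0],0.005],[[-0.004,0,0],[0,0,0],0.005],[[-0.005,0,0],[0,0,0],0.005]]'

```text
time: 4.3
tool_pos: [0.6328, 0.013, 0.1865]
tool_rot: [3.141, 0.0, 1.642]
contact_force: [-0.9, 0.0, -3.0]
opening: 0.0119
grip_force: 40.0
```

Request:
arm_command --moves '[[[-0.001,0,0],[0,0,0],0.005],[[-0.002,0,0],[0,0,0],0.005],[[-0.003,0,0],[0,0,0],0.005],[[-0.004,0,0],[0,0,0],0.005],[[-0.005,0,0],[0,0,0],0.005]]'

```text
time: 4.8
tool_pos: [0.633, 0.008, 0.1864]
tool_rot: [3.142, 0.0, 1.642]
contact_force: [1.0, -0.7, -2.2]
opening: 0.0121
grip_force: 40.0
```

Request:
arm_command --moves '[[[-0.001,0,0],[0,0,0],0.005],[[-0.002,0,0],[0,0,0],0.005],[[-0.003,0,0],[0,0,0],0.005],[[-0.004,0,0],[0,0,0],0.005],[[-0.004,0,0],[0,0,0],0.005]]'

```text
time: 5.3
tool_pos: [0.6333, 0.0039, 0.1865]
tool_rot: [3.141, 0.0, 1.642]
contact_force: [0.5, 0.5, -2.3]
opening: 0.0116
grip_force: 40.0
```

Request:
arm_command --moves '[[[-0.001,0,0],[0,0,0],0.005],[[-0.002,0,0],[0,0,0],0.005],[[-0.003,0,0],[0,0,0],0.005],[[-0.003,0,0],[0,0,0],0.005],[[-0.003,0,0],[0,0,0],0.005]]'

```text
time: 5.8
tool_pos: [0.6333, 0.0023, 0.1863]
tool_rot: [-3.141, -0.002, 1.642]
contact_force: [0.4, 5.4, -4.3]
opening: 0.0118
grip_force: 40.0
```

Request:
arm_command --moves '[[[-0.001,0,0],[0,0,0],0.005],[[-0.001,0,0],[0,0,0],0.005],[[-0.001,0,0],[0,0,0],0.005],[[-0.001,0,0],[0,0,0],0.005],[[-0.001,0,0],[0,0,0],0.005]]'

```text
time: 6.3
tool_pos: [0.6333, 0.0021, 0.1861]
tool_rot: [-3.141, -0.003, 1.643]
contact_force: [-0.0, 7.9, -3.6]
opening: 0.0121
grip_force: 40.0
```

Request:
arm_command --moves '[[[0.003,0,0],[0,0,0],0.005],[[0.006,0,0],[0,0,0],0.005],[[0.009,0,0],[0,0,0],0.005],[[0.011,0,0],[0,0,0],0.005],[[0.011,0,0],[0,0,0],0.005]]'

```text
time: 6.8
tool_pos: [0.6327, 0.0112, 0.1865]
tool_rot: [3.141, 0.0, 1.642]
contact_force: [-0.4, -0.2, -3.2]
opening: 0.0119
grip_force: 40.0
```

Now draw along −x of the caddy (tool −y), slowly at first.

Request:
arm_command --moves '[[[0,-0.002,0],[0,0,0],0.005],[[0,-0.004,0],[0,0,0],0.005],[[0,-0.006,0],[0,0,0],0.005],[[0,-0.008,0],[0,0,0],0.005],[[0,-0.008,0],[0,0,0],0.005]]'

```text
time: 7.3
tool_pos: [0.6245, 0.0105, 0.1865]
tool_rot: [-3.142, -0.0, 1.642]
contact_force: [0.1, -0.1, -2.8]
opening: 0.0116
grip_force: 40.0
```

Request:
arm_command --moves '[[[0,-0.01,0],[0,0,0],0.005],[[0,-0.02,0],[0,0,0],0.005],[[0,-0.032,0],[0,0,0],0.005],[[0,-0.036,-0.01],[0,0,0],0.005],[[0,-0.036,-0.03],[0,0,0],0.005]]'

```text
time: 7.8
tool_pos: [0.5878, 0.008, 0.2161]
tool_rot: [-3.139, -0.001, 1.642]
contact_force: [0.4, 0.1, -4.0]
opening: 0.0119
grip_force: 40.0
```

```bash
python3 - <<'E'
from cell import robot
import cv2,numpy as np
f=lambda i,k:cv2.resize(i,None,fx=k,fy=k,interpolation=cv2.INTER_CUBIC)
A=f(robot.read_camera("side")[290:420,125:230],4)   #520x420
B=f(robot.read_camera("scene")[290:390,275:425],2.5) #250x375
c=np.zeros((520,800,3),np.uint8);c[:,:420]=A;c[:250,425:800]=B
cv2.imwrite("pics/c2.png",c[:,:,::-1])
E
```

```text
(no output)
```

View pics/c2.png

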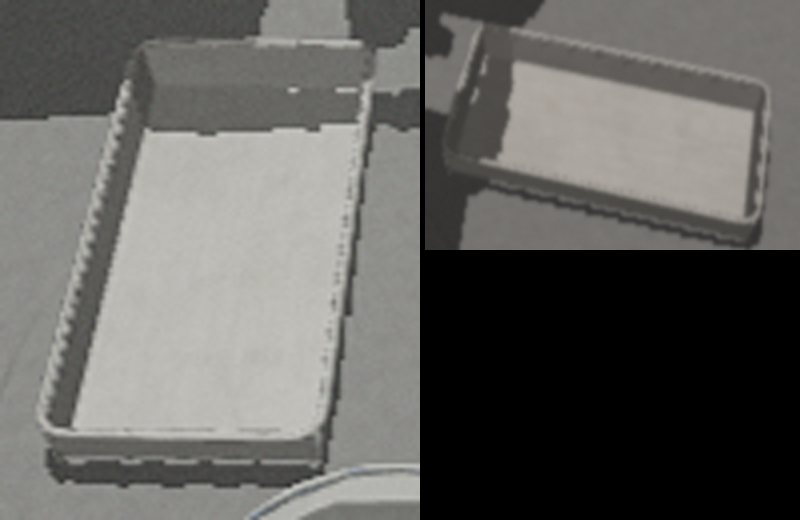

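```bash
python3 - <<'E'
from h import *
A=np.array([ray("side",u/4+125,v/4+290,.028) for u,v in((374,45),(325,440),(38,432),(141,40))])
B=np.array([ray("scene",(u-425)/2.5+275,v/2.5+290,.028) for u,v in((475,22),(770,82),(757,226),(445,165))])
for P in(A,B):
    d=P[0]-P[1]+P[3]-P[2];print(P[:,:2],P.mean(0),np.arctan2(-d[0],d[1]),np.linalg.norm(d)/2,np.linalg.norm(P[0]-P[3]))
print(robot.observe()['tool_pos'])
E
```

```text
[[ 0.497  -0.1083]
 [ 0.4778 -0.3067]
 [ 0.368  -0.2935]
 [ 0.3897 -0.0957]] [ 0.433125 -0.20105   0.028   ] -0.10286632327306605 0.19915273661187785 0.1080372620904473
[[ 0.4945 -0.1035]
 [ 0.4739 -0.3047]
 [ 0.363  -0.2924]
 [ 0.3758 -0.0997]] [ 0.4268   -0.200075  0.028   ] -0.08459074980102153 0.19765675424836868 0.11876081003428696
[0.59075265 0.00774479 0.21999152]
```

Request:
arm_command --moves '[[[-0.015,-0.003,-0.01],[0,0,0],0.005],[[-0.04,-0.012,-0.025],[0,0,0.03],0.005],[[-0.067,-0.03,-0.03],[0,0,0.06],0.005],[[-0.094,-0.05,-0.03],[0,0,0.09],0.005],[[-0.12,-0.075,-0.03],[0,0,0.12],0.005]]'

```text
time: 8.4
tool_pos: [0.5219, -0.1191, 0.2463]
tool_rot: [3.141, 0.001, 1.52]
contact_force: [0.0, -1.2, -3.3]
opening: 0.012
grip_force: 40.0
```

Request:
arm_command --moves '[[[-0.025,-0.019,0],[0,0,0.02],0.005],[[-0.05,-0.038,0],[0,0,0.04],0.005],[[-0.073,-0.056,0],[0,0,0.051],0.005],[[-0.086,-0.066,0],[0,0,0.051],0.005],[[-0.089,-0.068,0],[0,0,0.051],0.005]]'

```text
time: 8.9
tool_pos: [0.4489, -0.2046, 0.2464]
tool_rot: [-3.141, 0.001, 1.468]
contact_force: [0.3, -0.0, -2.8]
opening: 0.0113
grip_force: 40.0
```

```bash
python3 - <<'E'
from cell import robot
import cv2,numpy as np
f=lambda i,k:cv2.resize(i,None,fx=k,fy=k,interpolation=cv2.INTER_CUBIC)
A=f(robot.read_camera("side")[220:420,100:260],2.5)
B=f(robot.read_camera("scene")[210:410,255:415],2.5)
s=robot.observe();print(s['tool_pos'],s['tool_rot'])
cv2.imwrite("pics/c3.png",np.hstack([A,B])[:,:,::-1])
E
```

```text
[ 0.45003194 -0.20338756  0.24646394] [ 3.14141097e+00 -8.80675676e-05  1.46918345e+00]
```

View pics/c3.png

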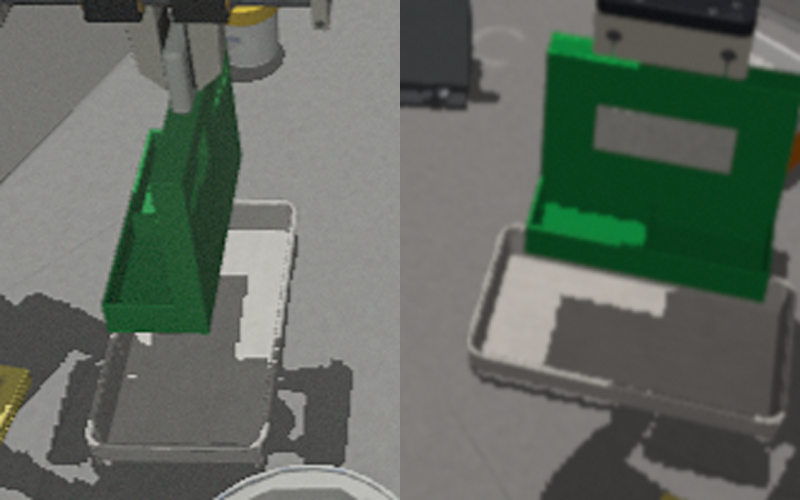

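```bash
python3 - <<'E'
from h import *
for u,v in((107,330),(210,332)):print("side",ray("side",u/2.5+100,v/2.5+220,.108))
for u,v in((525,248),(766,299)):print("scene",ray("scene",(u-400)/2.5+255,v/2.5+210,.108))
c=np.array([.4305,-.2005]);a=-.09;X=np.array([np.cos(a),np.sin(a)]);Y=np.array([-X[1],X[0]])
t=np.array([.450,-.2034])-.021*X
for x in(-.03,.03):
  for y in(.072,-.072):print("expected",x,y,t+x*X+y*Y)
E
```

```text
side [ 0.3907 -0.2692  0.108 ]
side [ 0.4513 -0.276   0.108 ]
scene [ 0.409  -0.1283  0.108 ]
scene [ 0.3934 -0.2721  0.108 ]
expected -0.03 0.072 [ 0.40567767 -0.1271076 ]
expected -0.03 -0.072 [ 0.39273516 -0.27052479]
expected 0.03 0.072 [ 0.46543483 -0.13250031]
expected 0.03 -0.072 [ 0.45249232 -0.2759175 ]
```

Request:
arm_command --moves '[[[0.001,0.001,0.015],[0,0,0],0.005],[[0.001,0.001,0.035],[0,0,0],0.005],[[0.001,0.001,0.055],[0,0,0],0.005],[[0.001,0.001,0.075],[0,0,0],0.005],[[0.001,0.001,0.085],[0,0,0],0.005]]'

```text
time: 9.5
tool_pos: [0.4512, -0.2007, 0.1598]
tool_rot: [-3.139, -0.001, 1.472]
contact_force: [0.3, -0.1, -3.5]
opening: 0.0116
grip_force: 40.0
```

Request:
arm_command --moves '[[[0,0,0.004],[0,0,0],0.005],[[0,0,0.008],[0,0,0],0.005],[[0,0,0.012],[0,0,0],0.005],[[0,0,0.015],[0,0,0],0.005],[[0,0,0.015],[0,0,0],0.005]]'

```text
time: 10.0
tool_pos: [0.4513, -0.2017, 0.1464]
tool_rot: [3.142, 0.0, 1.471]
contact_force: [0.6, 0.6, -3.3]
opening: 0.0119
grip_force: 40.0
```

Request:
arm_command --moves '[[[0,0,0.001],[0,0,0],0.005],[[0,0,0.002],[0,0,0],0.005],[[0,0,0.003],[0,0,0],0.005],[[0,0,0.004],[0,0,0],0.005],[[0,0,0.005],[0,0,0],0.005]]'

```text
time: 10.5
tool_pos: [0.4514, -0.2017, 0.1414]
tool_rot: [3.141, -0.0, 1.471]
contact_force: [0.5, 0.4, -3.4]
opening: 0.012
grip_force: 40.0
```

Request:
arm_command --moves '[[[0,0,0.0005],[0,0,0],0.005],[[0,0,0.001],[0,0,0],0.005],[[0,0,0.0015],[0,0,0],0.005],[[0,0,0.0015],[0,0,0],0.005],[[0,0,0.0015],[0,0,0],0.005]]'

```text
time: 11.0
tool_pos: [0.4516, -0.202, 0.1413]
tool_rot: [3.14, 0.001, 1.471]
contact_force: [-2.7, 0.3, 9.8]
opening: 0.012
grip_force: 40.0
```

Request:
arm_command --moves '[[[0,0,-0.001],[0,0,0],0.012],[[0,0,-0.001],[0,0,0],0.02],[[0,0,-0.001],[0,0,0],0.03],[[0,0,-0.001],[0,0,0],0.04],[[0,0,-0.001],[0,0,0],0.05]]'

```text
time: 11.5
tool_pos: [0.4514, -0.2017, 0.1408]
tool_rot: [3.142, -0.0, 1.471]
contact_force: [-0.4, 0.3, 0.2]
opening: 0.0396
grip_force: 0.0
```

Request:
arm_command --moves '[[[0,0,-0.01],[0,0,0],0.05],[[0,0,-0.03],[0,0,0],0.05],[[0,0,-0.06],[0,0,0],0.05],[[0,0,-0.1],[0,0,0],0.05],[[0,0,-0.13],[0,0,0],0.05]]'

```text
time: 12.0
tool_pos: [0.4516, -0.2019, 0.2739]
tool_rot: [3.139, 0.001, 1.471]
contact_force: [0.1, 0.2, 0.2]
opening: 0.0496
grip_force: 0.0
```

```bash
python3 - <<'E'
from cell import robot
import cv2,numpy as np
f=lambda i,k:cv2.resize(i,None,fx=k,fy=k,interpolation=cv2.INTER_CUBIC)
A=f(robot.read_camera("side")[120:420,60:360],1.33)
B=f(robot.read_camera("scene")[110:410,130:430],1.33)
cv2.imwrite("pics/c4.png",np.hstack([A,B])[:,:,::-1])
E
```

```text
(no output)
```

View pics/c4.png

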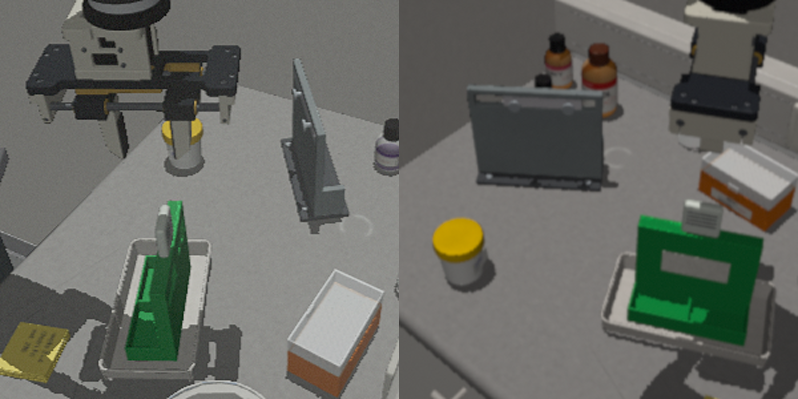

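The pictures show the caddy upright inside the tray and aligned with it. The cup is where it was, and the gripper is clear of everything.

```bash
python3 -c "
from cell import robot
print(robot.hand_in())"
```

```text
the job is handed in; nothing more can be done
None
```

The caddy is off its studs and standing upright in the tray, set down on the tray's floor and aligned with it; the cup and beaker were never touched, and I handed the job in at about 12 s with the gripper clear.

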